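# Box up the last brass coupling

### The arm

A 6-joint arm with a two-finger parallel gripper is mounted at the origin on the work surface. World frame = base frame: x ahead of the robot, y to its left, z up, the work surface at z = 0. Lengths are in m, angles in rad, forces in N, time in s.
With the tool pointing down it reaches from about 0.375 to 0.975 m from the base axis. Payload 3.8 kg.
Tool frame: the origin (TCP) lies at the very end of the fingers, on their centre line; the grasp point (between the pads) lies 19 mm behind it; z points along the fingers, y is the direction in which the jaws open and shut (so a half turn about z gives the same grasp; the last joint's range is limited). The gripper opens to 85 mm and grips with 20 to 120 N. Pads are 22 mm wide; open, the fingers measure 114 mm over their backs; the gripper's body (76 mm by 85 mm) begins 54 mm behind the grasp point. The pads swing forward as they close: fully open they stand 13 mm farther back than shut.
Start: joints at [1.121, 0.264, 1.604, -0, 1.274, -0.037], TCP at [0.271, 0.618, 0.231] pointing down, gripper open.
Joint ranges: [-2.63, 2.63], [-0.94, 2.18], [0.31, 2.57], [-1.31, 4.45], [0, 2.66], [-2.55, 2.55]. Speed limits (rad/s): [2.57, 2.57, 3.14, 3.14, 3.14, 3.14].

### API

Orientations are given as a rotation vector (axis times angle).
In Python, from workcell import status, read_camera, camera_info, order gives the robot as it stands.
- The arm moves only by the tool move_arm, never from a script. Its argument "deltas" is a list of rows, each a list of 3 entries, a list of its own where there are three numbers: the turn, a rotation vector about the world's x, y, z as a fraction of full scale, then the shift along the world's x, y, z as a fraction of full scale, then the closure, from -1 (fully open) to 1 (shut), so that 0 is half open. A call has 1 to 20 rows; each row is the pose to reach, as a shift and turn from the pose commanded when the call began; what a row does not reach only later rows make up. Full scale, the value 1, is 0.1 m for a shift and pi/2 rad for a turn. A row lasts 1/8 s, in which the tool goes at most 62.5 mm and 10.7 degrees, less where a joint would pass 70% of its speed; a pose out of reach is approached as far as the arm can. A call with a number of a shift or a turn outside -1 to 1 is refused whole. A call with a gripper value outside its range is refused whole. The fingers move at their own pace and stop on an object; "grip_force" is the grip in N (left out, the last holds). Time passes only in rows, so rows that repeat a pose let the fingers close. It gives the time, the measured TCP pose, the force and the opening at its end, in the units of the state.
- status.read_state(): the state, without advancing time (a new reading comes with each control period).
- read_camera(name): name is "side" or "top"; returns (picture, depth): 384x512x3 uint8, red, green, blue; 384x512 float32, m along the optical axis (not along the pixel's ray), 0 where there is no reading.
- camera_info(name): a dict with "K" (3x3 intrinsics, pixels), "R" (3x3) and "t" (3): a world point X has camera coordinates R X + t. Camera axes: x right, y down, z forward; pixel columns grow to the right and rows downward; lengths in m; the calibration is good to about 2 mm. A picture is of the moment at which its call begins. camera_info takes no time and is no camera call.
- order.finish_job(): hands the job in, once; it reports no verdict.
The state is a dict: "time": time; "q": joint angles; "joint_vel": joint speeds; "joint_torque": joint torques, N m; "tool_pos": TCP position; "tcp_rot": TCP orientation; "wrist_force": force on the tool from outside, world axes, zero at the start; "torque": the same for the moment, N m; "width": opening from 0.0 (shut) to 1.0 (fully open).
Only numpy, scipy, OpenCV 4.12 (cv2) and the standard library are available. Lean on these libraries where they do the work, as an engineer would, in place of code of your own. Each camera call takes 0.05 s, during which the arm holds its last target. There are 200 camera calls.

### The job

Put the loose brass pipe coupling into the empty compartment of the cream stock box, beside the two already in there, then close the box with its cream lid (the one with the red handle) so that the lid sits fully home on the rim all round. Leave the steel coupling where it stands.

Things in the scene. Friction and masses are not known exactly. Their poses are not given: they have to be found in the camera images.
- stock_box: Cream open steel box fixed to the bench, 160 (x) x 120 (y) x 70 mm high, walls and floor 4 mm. Origin: centre of its underside; z up. Divider 48 mm high across it at x = +20 mm. The +x end holds two fixed brass couplings; the empty compartment spans x -76 to +18, y -56 to +56 mm (middle x = -29), floor at z = 4 mm. Stands left or right of the couplings, yaw within 0.4 rad.
- lid: Loose cream lid, 0.3 kg, flat on the bench across from the box. Plate 176 (x) x 136 (y) x 6 mm; origin: centre of plate's underside; z up. Beneath, a 10 mm deep plug, 132 x 92 mm, fits the box mouth with 10 mm play each side. On top, centred, red handle 60 (x) x 18 (y) mm, up to z = 44 mm. Closed: x along the box's x, either way; origin 70 mm above the box's. The small blue lid is not its.
- brass_coupling: Loose brass pipe coupling, a cylinder 34 mm in diameter and 50 mm high, about 0.2 kg, upright on the bench in a row of three loose couplings (brass, steel, black) in any order, about 90 mm apart. Origin: its centre, 25 mm above its foot; z along its axis.
- steel_coupling: A bystander: steel coupling of the same shape and size (34 x 50 mm, origin at its centre), standing in the same row. It must stay where it is.
There are look-alikes about, which are no part of the job. Leave any green or turquoise look-alike of the lid alone.

How it is judged:
On the way, in this order (a step that is already met when the one before it is completed fails the run):
1. the brass coupling is in the empty compartment of the stock box (x of brass_coupling in the frame of stock_box between -0.076 and 0.018 m and y of brass_coupling in the frame of stock_box between -0.056 and 0.056 m and z of brass_coupling in the frame of stock_box between 0.005 and 0.045 m), for 0.2 s.
2. the cream lid sits home on the stock box (horizontal distance between lid and stock_box below 0.018 m and z of lid in the frame of stock_box between 0.066 and 0.074 m and angle between lid's own z axis and vertical below 0.06 rad and angle between the x axis of lid and the x axis of stock_box, either way round below 0.26 rad), for 0.2 s.
At the end, for the whole second after the job is handed in: Brass coupling in the empty compartment (upright or lying, its centre under 45 mm above the box's underside). Lid on the box: centres within 18 mm, plate's underside 66 to 74 mm above the box's underside, tilt under 0.06 rad, long sides within 0.26 rad. Both at rest (all of step 1 and all of step 2 and linear speed of lid below 0.02 m/s and linear speed of brass_coupling below 0.03 m/s); the robot touches nothing.
It fails at once if the steel coupling is moved more than 30 mm (distance of steel_coupling from where it was at the start of the episode above 0.03 m).
It also fails if it takes over 54 s, if anything falls off the work surface, if the arm or the gripper's body presses on something with over 40 N, if the wrist force passes 120 N, or if a joint passes its speed limit or range.

## Working session

There is one attempt and no reset: what is moved stays moved. The work goes in short steps, Python scripts to look and compute and a tool call to move; the robot and the scene stay as the last step left them, time stands still between calls to the robot, and variables do not carry over. Pictures are saved under pics/ and viewed, about 8 in all and at most 12, crops included, and the job is handed in when it is done.

Besides the shell and the picture viewer there is one more tool, called after "Request:" as name(argument=value, ...), one argument or row to a line, values as JSON. move_arm: Moves the arm, as the interface text tells. Its arguments: {"type":"object","properties":{"deltas":{"type":"array","items":{"type":"array"}},"grip_force":{"type":"number"}},"required":["deltas"]}

```bash
mkdir -p pics; cat > h.py <<'E'
import numpy as np, cv2
from workcell import status, read_camera, camera_info, order
def grab(n):
    im,d=read_camera(n); return im,d
def world(n,d):
    c=camera_info(n);K=np.array(c["K"]);R=np.array(c["R"]);t=np.array(c["t"])
    v,u=np.mgrid[:d.shape[0],:d.shape[1]]
    P=np.stack([(u-K[0,2])/K[0,0]*d,(v-K[1,2])/K[1,1]*d,d],-1)
    W=(P-t)@R; W[d==0]=np.nan; return W
def save(f,im): cv2.imwrite("pics/"+f,im[...,::-1])
E
python3 - <<'E'
from h import *
for n in("top","side"):
    im,d=grab(n); save(n+"0.png",im); np.savez("%s0.npz"%n,im=im,d=d,W=world(n,d))
a=np.hstack([cv2.imread("pics/top0.png")]) 
print(status.read_state())
E
```

```text
{'time': 0.1, 'q': array([ 1.12112897e+00,  2.64705471e-01,  1.60523969e+00,  4.53072414e-06,
        1.27372583e+00, -3.68752811e-02]), 'joint_vel': array([-0.00102706, -0.00112915, -0.00446993, -0.00193253, -0.00276083,
       -0.00084826]), 'joint_torque': array([-3.06116544e-04, -5.16701388e+01, -3.68593848e+01, -9.66609082e-05,
        6.12583011e-03,  2.64250343e-05]), 'tool_pos': array([0.2704825 , 0.61770606, 0.23006669]), 'tcp_rot': array([-0.64371668, -3.07441889,  0.00316637]), 'wrist_force': array([ 0.16856821,  0.20462475, -0.23287128]), 'torque': array([ 0.01062596, -0.0479605 , -0.00093358]), 'width': 0.999160902833269}
```

View pics/top0.png

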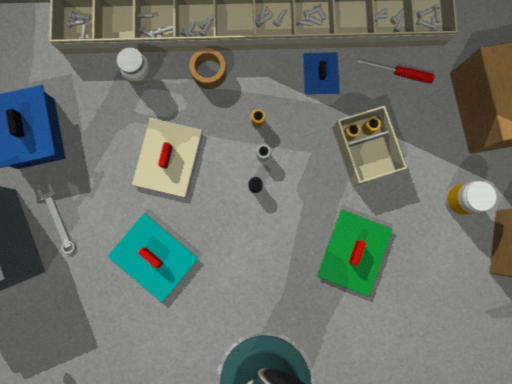

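View pics/side0.png

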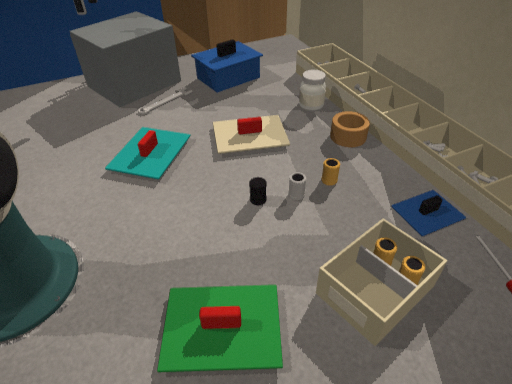

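Top view: loose brass coupling at (258,117), steel at (264,152), black at (255,185). The cream box is at (370,145), with its empty compartment toward the bottom and its fixed brass pair at (352,130) and (373,124). The cream lid is at (167,157). Look-alikes are the turquoise plate (153,257), green plate (356,252), small blue lid (322,73), orange ring (208,67) and the two fixed brass couplings.

```bash
python3 - <<'E'
from h import *
z=np.load("top0.npz");W=z["W"];im=z["im"].astype(int);d=z["d"]
c=camera_info("top");print(np.round(-np.array(c["R"]).T@c["t"],3))
for n,(u,v) in dict(brass=(258,117),steel=(264,152),black=(255,185),box=(375,155),lid=(150,170),handle=(166,155),green=(340,270),base=(265,340),left=(15,240),bench=(220,250)).items(): print(n,np.round(W[v,u],3))
hsv=cv2.cvtColor(z["im"],cv2.COLOR_RGB2HSV)
def rect(m,name):
    P=W[m][:,:2].astype(np.float32); r=cv2.minAreaRect(P); print(name,m.sum(),r,np.round(np.median(W[m][:,2]),4)); 
v,u=np.mgrid[:384,:512]
def roi(a,b,c,e): return (u>=a)&(u<b)&(v>=c)&(v<e)
Z=W[...,2]
rect(roi(325,415,95,195)&(Z>.06)&(Z<.08),"box rim")
L=roi(125,210,110,205)
print("Lid z pct",np.nanpercentile(Z[L],[5,50,80,95,99]))
red=(im[...,0]>120)&(im[...,1]<60)
rect(L&(Z>.010)&(Z<.022),"lid");rect(L&(Z>.035)&(Z<.07),"handle")
for n,(a,b) in dict(brass=(258,117),steel=(264,152),black=(255,185)).items():
    m=roi(a-14,a+14,b-14,b+14)&(Z>.042)&(Z<.06); P=W[m][:,:2].astype(np.float32);print(n,m.sum(),cv2.minEnclosingCircle(P),np.median(Z[m]))
s=cv2.resize(z["im"][90:205,120:420],None,fx=2.6,fy=2.6,interpolation=cv2.INTER_CUBIC);save("crop.png",s)
E
```

```text
[0.341 0.018 1.037]
brass [ 0.633 -0.004  0.051]
steel [ 0.546 -0.016  0.049]
black [0.466 0.008 0.049]
box [ 0.54  -0.3    0.002]
lid [0.515 0.267 0.015]
handle [0.544 0.219 0.053]
green [ 0.257 -0.193  0.014]
base [ 0.097 -0.005  0.01 ]
left [0.352 0.555 0.082]
bench [ 0.313  0.099 -0.001]
box rim 600 ((0.555633544921875, -0.27151817083358765), (0.1611749678850174, 0.12180082499980927), 15.877575874328613) 0.0688
Lid z pct [-0.00289544  0.00259339  0.01618969  0.01904911  0.05338075]
lid 3535 ((0.5478066205978394, 0.2261786162853241), (0.13698169589042664, 0.17644599080085754), 75.42080688476562) 0.0157
handle 218 ((0.5475322604179382, 0.22596828639507294), (0.0184099692851305, 0.059941716492176056), 74.40217590332031) 0.0527
brass 163 ((0.6369568109512329, -0.002135697053745389), 0.017978020012378693) 0.04954708184111565
steel 165 ((0.5488713383674622, -0.013464896939694881), 0.017778346315026283) 0.04974513954889629
black 167 ((0.46978166699409485, 0.008719345554709435), 0.017535414546728134) 0.0496423167228931
```

View pics/crop.png

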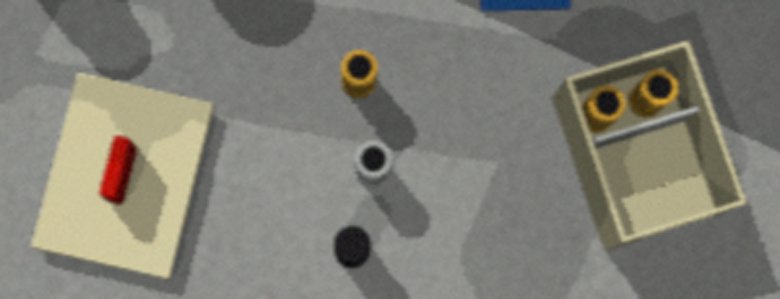

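The crop confirms the choice. The coupling with the gold rim, farthest from the robot, is the brass one at world (0.637, -0.002), 50 mm high. The box is at (0.556, -0.272) with yaw +15.9°, and the cream lid is at (0.5475, 0.226) with yaw about -15°. Heights and sizes match the given values.

Request:
move_arm(
  deltas=[
    [[0,0,-0.26],[0.6,-0.9,0],-1],
    [[0,0,-0.26],[0.6,-0.9,0],-1],
    [[0,0,-0.26],[0.6,-0.9,0],-1],
    [[0,0,-0.26],[0.6,-0.9,0],-1],
  ],
  grip_force=40,
)

```text
time: 0.6
tool_pos: [0.3306, 0.5284, 0.2311]
tcp_rot: [-1.253, -2.88, 0.0]
wrist_force: [-0.3, 0.1, -0.3]
width: 1.002
```

Request:
move_arm(
  deltas=[
    [[0,0,-0.26],[0.6,-0.9,0],-1],
    [[0,0,-0.26],[0.6,-0.9,0],-1],
    [[0,0,-0.26],[0.6,-0.9,0],-1],
    [[0,0,-0.26],[0.6,-0.9,0],-1],
  ],
)

```text
time: 1.1
tool_pos: [0.3903, 0.4395, 0.2313]
tcp_rot: [-1.808, -2.568, -0.001]
wrist_force: [-0.3, 1.0, -0.1]
width: 1.0
```

Request:
move_arm(
  deltas=[
    [[0,0,-0.26],[0.6,-0.9,0],-1],
    [[0,0,-0.26],[0.6,-0.9,0],-1],
    [[0,0,-0.26],[0.6,-0.9,0],-1],
    [[0,0,-0.26],[0.6,-0.9,0],-1],
  ],
)

```text
time: 1.6
tool_pos: [0.4502, 0.3498, 0.2312]
tcp_rot: [-2.291, -2.148, -0.0]
wrist_force: [-1.2, 0.2, 0.9]
width: 1.003
```

Request:
move_arm(
  deltas=[
    [[0,0,-0.26],[0.6,-0.9,0],-1],
    [[0,0,-0.26],[0.6,-0.9,0],-1],
    [[0,0,-0.26],[0.6,-0.9,0],-1],
    [[0,0,-0.26],[0.6,-0.9,0],-1],
  ],
)

```text
time: 2.1
tool_pos: [0.5101, 0.2599, 0.2312]
tcp_rot: [-2.679, -1.64, 0.0]
wrist_force: [-0.3, -0.1, 0.8]
width: 0.997
```

Request:
move_arm(
  deltas=[
    [[0,0,-0.26],[0.6,-0.9,0],-1],
    [[0,0,-0.26],[0.6,-0.9,0],-1],
    [[0,0,-0.26],[0.6,-0.9,0],-1],
    [[0,0,-0.26],[0.6,-0.9,0],-1],
  ],
)

```text
time: 2.6
tool_pos: [0.57, 0.17, 0.2311]
tcp_rot: [-2.955, -1.063, 0.001]
wrist_force: [-0.3, -0.5, -0.1]
width: 0.998
```

Request:
move_arm(
  deltas=[
    [[0,0,-0.26],[0.6,-0.9,0],-1],
    [[0,0,-0.26],[0.6,-0.9,0],-1],
    [[0,0,-0.26],[0.6,-0.9,0],-1],
    [[0,0,-0.26],[0.6,-0.9,0],-1],
  ],
)

```text
time: 3.1
tool_pos: [0.63, 0.0802, 0.2311]
tcp_rot: [-3.109, -0.441, 0.001]
wrist_force: [-0.2, 0.1, 0.2]
width: 0.999
```

Request:
move_arm(
  deltas=[
    [[0,0,0],[0.06,-0.8,0],-1],
    [[0,0,0],[0.06,-0.8,0],-1],
    [[0,0,0],[0.06,-0.8,-1],-1],
    [[0,0,0],[0.06,-0.8,-1],-1],
    [[0,0,0],[0.06,-0.8,-1],-1],
    [[0,0,0],[0.06,-0.8,-1],-1],
  ],
)

```text
time: 3.85
tool_pos: [0.6377, -0.0006, 0.133]
tcp_rot: [3.111, 0.439, 0.003]
wrist_force: [-0.4, -0.3, 0.3]
width: 1.004
```

```bash
python3 - <<'E'
from h import *
a,d=grab("top");b,_=grab("side");save("g1.png",np.hstack([cv2.resize(a[60:240,180:420],None,fx=1.65,fy=1.65),cv2.resize(b[100:280,250:490],None,fx=1.65,fy=1.65)]))
print(status.read_state())
E
```

```text
{'time': 3.95, 'q': array([-4.06990365e-02,  2.67770791e-01,  1.78466506e+00,  2.22941155e-04,
        1.08432902e+00,  1.25047283e+00]), 'joint_vel': array([-0.00422783, -0.00332308, -0.00085412,  0.00031214, -0.00156235,
        0.00029841]), 'joint_torque': array([ 7.90755311e-02, -4.80274737e+01, -3.32403016e+01,  8.51452147e-03,
        2.80741020e-02, -2.55245082e-03]), 'tool_pos': array([ 0.63877079, -0.0010225 ,  0.13433482]), 'tcp_rot': array([3.1102853 , 0.43754716, 0.00751429]), 'wrist_force': array([ 1.04002318,  0.1023464 , -0.00429788]), 'torque': array([ 0.0252688 , -0.04716201,  0.01224697]), 'width': 1.0036990481391423}
```

View pics/g1.png

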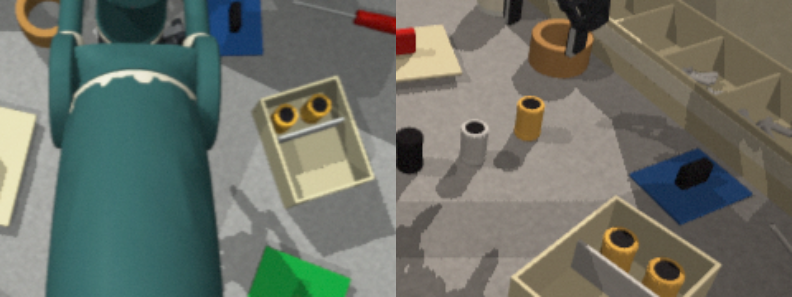

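Side crop: brass coupling at (529,118), open fingers above at about (512,20) and (575,50). I'll check numerically that they are centred over it.

```bash
python3 - <<'E'
from h import *
from scipy.spatial.transform import Rotation as Ro
c=camera_info("side");K=np.array(c["K"]);R=np.array(c["R"]);t=np.array(c["t"])
s=status.read_state();p=s["tool_pos"];y=Ro.from_rotvec(s["tcp_rot"]).as_matrix()[:,1];print(y)
for X in (p,p+y*.0425,p-y*.0425,[.637,-.002,.05]):
    q=K@(R@np.array(X)+t);q=q[:2]/q[2];print((q-[250,100])*1.65)
z=np.load("side0.npz");W=z["W"];v,u=np.mgrid[:384,:512]
for n,(a,b) in dict(brass=(331,165)).items():
    m=(abs(u-a)<14)&(abs(v-b)<20)&(W[...,2]>.044)&(W[...,2]<.06)&(abs(W[...,0]-.637)<.04);print(cv2.minEnclosingCircle(W[m][:,:2].astype(np.float32)))
E
```

```text
[ 0.27589177 -0.96118778  0.00133261]
[143.76467545  47.29820696]
[172.1270675   62.40124551]
[117.15742016  33.12978275]
[134.6225987  103.85996183]
((0.6365503072738647, -0.0018976147985085845), 0.017834879457950592)
```

Request:
move_arm(
  deltas=[
    [[0,0,0],[0,0,-0.4],-1],
    [[0,0,0],[0,0,-0.8],-1],
    [[0,0,0],[0,0,-1],-1],
    [[0,0,0],[0,0,-1],-1],
  ],
)

```text
time: 4.45
tool_pos: [0.6363, -0.0016, 0.0308]
tcp_rot: [-3.111, -0.436, 0.003]
wrist_force: [0.1, 0.4, 0.2]
width: 0.999
```

Request:
move_arm(
  deltas=[
    [[0,0,0],[0,0,-0.17],-1],
    [[0,0,0],[0,0,-0.17],-1],
    [[0,0,0],[0,0,-0.17],1],
    [[0,0,0],[0,0,-0.17],1],
    [[0,0,0],[0,0,-0.17],1],
    [[0,0,0],[0,0,-0.17],1],
    [[0,0,0],[0,0,-0.17],1],
    [[0,0,0],[0,0,-0.17],1],
    [[0,0,0],[0,0,-0.17],1],
    [[0,0,0],[0,0,-0.17],1],
  ],
)

```text
time: 5.7
tool_pos: [0.6374, -0.0018, 0.015]
tcp_rot: [3.111, 0.436, 0.002]
wrist_force: [0.6, -1.3, 4.9]
width: 0.389
```

Request:
move_arm(
  deltas=[
    [[0,0,0],[0,0,0.3],1],
    [[0,0,0],[0,0,0.6],1],
    [[0,0,0],[0,0,1],1],
    [[0,0,0],[0,0,1],1],
  ],
)

```text
time: 6.2
tool_pos: [0.6393, -0.0018, 0.1175]
tcp_rot: [3.11, 0.436, 0.01]
wrist_force: [-0.6, 0.1, -1.1]
width: 0.394
```

Request:
move_arm(
  deltas=[
    [[0,0,0],[0,0,0.3],1],
    [[0,0,0],[-0.36,-0.92,0.3],1],
    [[0,0,0],[-0.36,-0.92,0.3],1],
    [[0,0,0],[-0.36,-0.92,0.3],1],
  ],
)

```text
time: 6.7
tool_pos: [0.5982, -0.0956, 0.1417]
tcp_rot: [-3.111, -0.431, 0.007]
wrist_force: [-0.4, -0.2, -1.8]
width: 0.386
```

Request:
move_arm(
  deltas=[
    [[0,0,0],[-0.36,-0.92,0],1],
    [[0,0,0],[-0.36,-0.92,0],1],
    [[0,0,0],[-0.36,-0.92,0],1],
  ],
)

```text
time: 7.08
tool_pos: [0.5632, -0.1868, 0.1424]
tcp_rot: [-3.111, -0.431, 0.004]
wrist_force: [0.9, 0.8, -2.3]
width: 0.391
```

Request:
move_arm(
  deltas=[
    [[0,0,0],[-0.36,-0.92,0],1],
    [[0,0,0],[-0.36,-0.92,0],1],
    [[0,0,0],[-0.36,-0.92,0],1],
    [[0,0,0],[-0.36,-0.92,0],1],
  ],
)

```text
time: 7.58
tool_pos: [0.529, -0.2763, 0.1433]
tcp_rot: [-3.109, -0.436, 0.001]
wrist_force: [-0.4, 0.4, -1.2]
width: 0.384
```

```bash
python3 - <<'E'
from h import *
b,_=grab("side");save("g2.png",cv2.resize(b[100:384,200:500],None,fx=2,fy=2))
s=status.read_state();print(s["tool_pos"],s["width"],s["wrist_force"])
E
```

```text
[ 0.52909925 -0.27609321  0.14345427] 0.38752413146089504 [ 0.8178203  -0.2630422  -1.25014732]
```

View pics/g2.png

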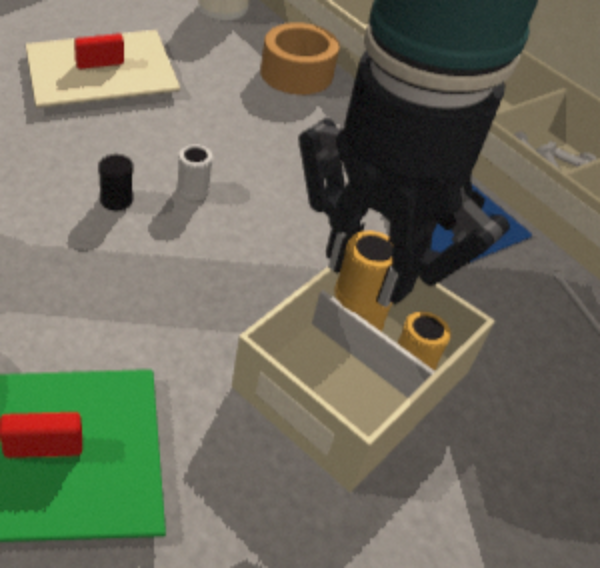

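Side crop: the brass coupling hangs upright in the fingers at (370,270), above the box. The steel (195,170) and black (115,180) couplings have not moved. Lowering into the compartment.

Request:
move_arm(
  deltas=[
    [[0,0,0],[0,0,-0.3],1],
    [[0,0,0],[0,0,-0.6],1],
    [[0,0,0],[0,0,-0.9],1],
    [[0,0,0],[0,0,-1],1],
    [[0,0,0],[0,0,-1],1],
  ],
)

```text
time: 8.25
tool_pos: [0.5287, -0.2766, 0.0437]
tcp_rot: [-3.11, -0.438, 0.002]
wrist_force: [-0.2, 0.1, -1.3]
width: 0.393
```

Request:
move_arm(
  deltas=[
    [[0,0,0],[0,0,-0.12],1],
    [[0,0,0],[0,0,-0.23],1],
    [[0,0,0],[0,0,-0.23],1],
    [[0,0,0],[0,0,-0.23],-0.15],
    [[0,0,0],[0,0,-0.23],-0.15],
    [[0,0,0],[0,0,-0.23],-0.15],
    [[0,0,0],[0,0,-0.23],-0.15],
    [[0,0,0],[0,0,-0.23],-0.15],
    [[0,0,0],[0,0,-0.23],-0.15],
  ],
)

```text
time: 9.38
tool_pos: [0.5288, -0.2777, 0.0213]
tcp_rot: [3.111, 0.436, 0.0]
wrist_force: [-0.5, -0.5, 0.3]
width: 0.576
```

Request:
move_arm(
  deltas=[
    [[0,0,0],[0,0,0.4],-0.15],
    [[0,0,0],[0,0,0.8],-0.15],
    [[0,0,0],[0,0,1],-0.15],
    [[0,0,0],[0,0,1],-0.15],
  ],
)

```text
time: 9.88
tool_pos: [0.53, -0.2784, 0.123]
tcp_rot: [3.109, 0.436, 0.005]
wrist_force: [0.0, 0.4, -0.1]
width: 0.576
```

Request:
move_arm(
  deltas=[
    [[0,0,0],[0,0,0.5],-1],
    [[0,0,0],[0,0.2,0.6],-1],
    [[0,0,-0.069],[0.04,1,0.6],-1],
    [[0,0,-0.069],[0.04,1,0.6],-1],
    [[0,0,-0.069],[0.04,1,0.6],-1],
  ],
)

```text
time: 10.5
tool_pos: [0.5319, -0.1761, 0.1795]
tcp_rot: [-3.129, -0.272, 0.004]
wrist_force: [0.1, -0.2, -1.2]
width: 0.997
```

Request:
move_arm(
  deltas=[
    [[0,0,-0.069],[0.04,1,0],-1],
    [[0,0,-0.069],[0.04,1,0],-1],
    [[0,0,-0.069],[0.04,1,0],-1],
  ],
)

```text
time: 10.88
tool_pos: [0.5365, -0.0768, 0.1803]
tcp_rot: [-3.14, -0.101, 0.002]
wrist_force: [-0.2, -0.4, -0.5]
width: 1.001
```

Request:
move_arm(
  deltas=[
    [[0,0,-0.069],[0.04,1,0],-1],
    [[0,0,-0.069],[0.04,1,0],-1],
    [[0,0,-0.069],[0.04,1,0],-1],
  ],
)

```text
time: 11.25
tool_pos: [0.541, 0.0226, 0.1807]
tcp_rot: [3.14, -0.07, -0.001]
wrist_force: [-0.2, 0.1, -0.2]
width: 0.996
```

Request:
move_arm(
  deltas=[
    [[0,0,-0.069],[0.04,1,0],-1],
    [[0,0,-0.069],[0.04,1,0],-1],
    [[0,0,-0.069],[0.04,1,0],-1],
  ],
)

```text
time: 11.62
tool_pos: [0.5454, 0.1222, 0.1808]
tcp_rot: [3.132, -0.24, -0.0]
wrist_force: [-0.9, -0.3, -0.2]
width: 1.0
```

Request:
move_arm(
  deltas=[
    [[0,0,-0.069],[0.025,1,0],-1],
    [[0,0,-0.069],[0.025,1,0],-1],
    [[0,0,-0.069],[0.025,1,0],-1],
  ],
)

```text
time: 12.0
tool_pos: [0.5481, 0.222, 0.1809]
tcp_rot: [3.114, -0.41, 0.0]
wrist_force: [-0.5, -0.4, 0.5]
width: 1.003
```

Request:
move_arm(
  deltas=[
    [[0,0,0],[0,0.04,0],-1],
    [[0,0,0],[0,0.04,-0.5],-1],
    [[0,0,0],[0,0.04,-0.9],-1],
    [[0,0,0],[0,0.04,-0.9],-1],
    [[0,0,0],[0,0.04,-0.9],-1],
  ],
)

```text
time: 12.62
tool_pos: [0.5485, 0.2255, 0.0926]
tcp_rot: [-3.114, 0.415, -0.002]
wrist_force: [-0.1, 0.9, 0.1]
width: 0.999
```

```bash
python3 - <<'E'
from h import *
from scipy.spatial.transform import Rotation as Ro
a,d=grab("top");b,_=grab("side");W=world("top",d);v,u=np.mgrid[:384,:512];Z=W[...,2]
save("g3.png",np.hstack([cv2.resize(a[80:210,330:430],None,fx=3,fy=3),cv2.resize(b[80:210,170:330],None,fx=3,fy=3)]))
m=(u>330)&(u<412)&(v>95)&(v<195)
yaw=np.deg2rad(15.9);q=(W-[.5556,-.2715,0]);X=q[...,0]*np.cos(yaw)+q[...,1]*np.sin(yaw);Y=-q[...,0]*np.sin(yaw)+q[...,1]*np.cos(yaw)
k=m&(X<.015)&(X>-.074)&(abs(Y)<.054)&(Z>.045)&(Z<.06);print(k.sum(),cv2.minEnclosingCircle(np.stack([X[k],Y[k]],-1).astype(np.float32)) if k.sum() else 0,np.median(Z[k]))
s=status.read_state();print(s["tool_pos"],Ro.from_rotvec(s["tcp_rot"]).as_matrix()[:,1],s["q"])
E
```

```text
171 ((-0.03375163674354553, -0.017784398049116135), 0.037955962121486664) 0.05369920701018155
[0.54933865 0.22638065 0.09390722] [-0.26119712 -0.96528255 -0.00237773] [ 3.49044115e-01  2.31349527e-01  1.91331124e+00 -1.50273218e-04
  9.92622042e-01  2.18418950e+00]
```

View pics/g3.png

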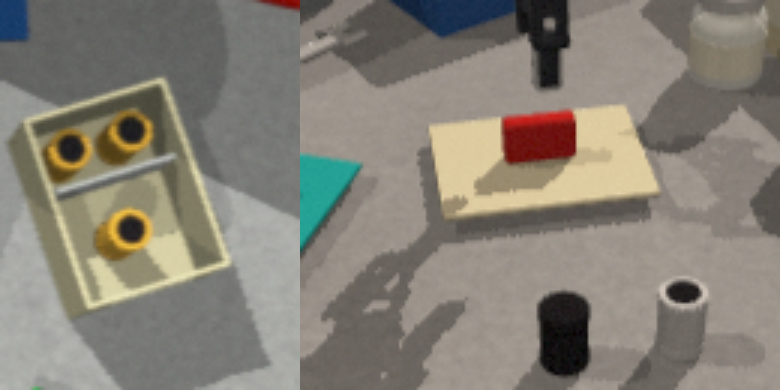

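Top crop: the brass coupling stands upright in the empty compartment at (125,235), top at z≈0.054. Side crop: the fingers are over the middle of the red handle at (540,135). Gripping the handle.

Request:
move_arm(
  deltas=[
    [[0,0,0],[0,0,-0.4],-1],
    [[0,0,0],[0,0,-0.69],-1],
    [[0,0,0],[0,0,-0.69],-1],
    [[0,0,0],[0,0,-0.69],1],
    [[0,0,0],[0,0,-0.69],1],
    [[0,0,0],[0,0,-0.69],1],
    [[0,0,0],[0,0,-0.69],1],
    [[0,0,0],[0,0,-0.69],1],
    [[0,0,0],[0,0,-0.69],1],
    [[0,0,0],[0,0,-0.69],1],
    [[0,0,0],[0,0,-0.69],1],
    [[0,0,0],[0,0,-0.69],1],
  ],
  grip_force=80,
)

```text
time: 14.22
tool_pos: [0.5482, 0.2267, 0.0234]
tcp_rot: [-3.113, 0.413, -0.003]
wrist_force: [-0.2, 1.1, 5.6]
width: 0.198
```

Request:
move_arm(
  deltas=[
    [[0,0,0],[0,0,0.2],1],
    [[0,0,0],[0,0,0.5],1],
    [[0,0,0],[0,0,0.8],1],
    [[0,0,0],[0,0,1],1],
    [[0,0,0],[0,0,1],1],
    [[0,0,0],[0,0,1],1],
  ],
)

```text
time: 14.98
tool_pos: [0.5463, 0.2259, 0.1211]
tcp_rot: [3.113, -0.413, -0.003]
wrist_force: [-0.0, 0.4, -3.3]
width: 0.196
```

Request:
move_arm(
  deltas=[
    [[0,0,0],[0,0,0.15],1],
    [[0,0,0],[0,0,0.3],1],
    [[0,0,0],[0,0,0.3],1],
  ],
)

```text
time: 15.35
tool_pos: [0.549, 0.2269, 0.1547]
tcp_rot: [-3.112, 0.413, -0.006]
wrist_force: [0.4, -0.2, -3.5]
width: 0.199
```

```bash
python3 - <<'E'
from h import *
b,d=grab("side");save("g4.png",cv2.resize(b[40:220,130:370],None,fx=2.5,fy=2.5))
s=status.read_state();print(s["tool_pos"],s["width"],s["wrist_force"],s["torque"])
E
```

```text
[0.5483069  0.22668584 0.15371869] 0.19763464089136784 [-0.08720725  0.41214937 -4.28158214] [ 0.0057656   0.00994002 -0.001407  ]
```

View pics/g4.png

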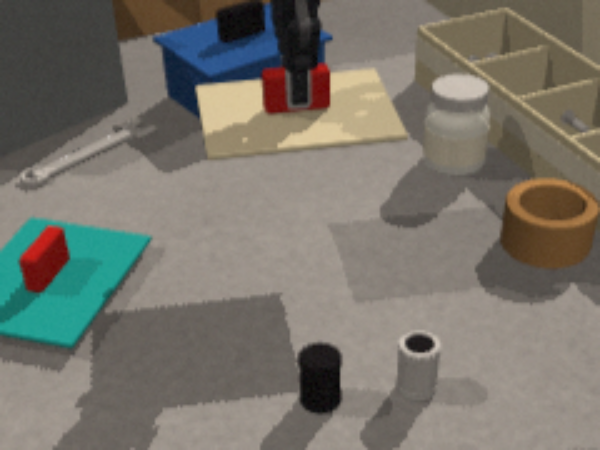

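The lid is in the fingers, hanging level at (300,110). Carrying it to the box with a +31° turn.

Request:
move_arm(
  deltas=[
    [[0,0,0.02],[0.016,-0.25,0],1],
    [[0,0,0.045],[0.016,-0.6,0],1],
    [[0,0,0.069],[0.016,-0.995,0],1],
    [[0,0,0.069],[0.016,-0.995,0],1],
  ],
)

```text
time: 15.9
tool_pos: [0.5483, 0.1244, 0.1517]
tcp_rot: [3.131, -0.248, -0.002]
wrist_force: [0.4, 0.7, -4.1]
width: 0.198
```

Request:
move_arm(
  deltas=[
    [[0,0,0.03],[0.016,-0.4,0],1],
    [[0,0,0.069],[0.016,-0.8,0],1],
    [[0,0,0.069],[0.016,-0.995,0],1],
  ],
)

```text
time: 16.27
tool_pos: [0.5503, 0.0263, 0.152]
tcp_rot: [-3.141, 0.076, 0.001]
wrist_force: [-0.6, -0.1, -4.0]
width: 0.199
```

Request:
move_arm(
  deltas=[
    [[0,0,0.03],[0.016,-0.4,0],1],
    [[0,0,0.069],[0.016,-0.8,0],1],
    [[0,0,0.069],[0.016,-0.995,0],1],
  ],
)

```text
time: 16.65
tool_pos: [0.5522, -0.0732, 0.1522]
tcp_rot: [-3.14, -0.093, -0.0]
wrist_force: [0.7, -0.2, -3.4]
width: 0.199
```

Request:
move_arm(
  deltas=[
    [[0,0,0.03],[0.016,-0.4,0],1],
    [[0,0,0.069],[0.016,-0.8,0],1],
    [[0,0,0.069],[0.016,-0.995,0],1],
  ],
)

```text
time: 17.02
tool_pos: [0.5539, -0.1726, 0.1522]
tcp_rot: [-3.13, -0.263, -0.0]
wrist_force: [0.3, 0.3, -4.1]
width: 0.194
```

Request:
move_arm(
  deltas=[
    [[0,0,0.03],[0.016,-0.4,0],1],
    [[0,0,0.069],[0.016,-0.7,0],1],
    [[0,0,0.069],[0.016,-0.9,0],1],
    [[0,0,0.069],[0.016,-0.995,0],1],
    [[0,0,0.069],[0.016,-0.995,0],1],
    [[0,0,0.069],[0.016,-0.995,0],1],
  ],
)

```text
time: 17.77
tool_pos: [0.5552, -0.2701, 0.1521]
tcp_rot: [-3.11, -0.436, 0.0]
wrist_force: [0.3, 0.4, -3.9]
width: 0.199
```

```bash
python3 - <<'E'
from h import *
from scipy.spatial.transform import Rotation as Ro
b,d=grab("side");a,dt=grab("top");save("g5.png",np.hstack([cv2.resize(b[140:384,280:500],None,fx=1.8,fy=1.8),cv2.resize(a[60:304,280:500],None,fx=1.8,fy=1.8)]))
s=status.read_state();print(s["tool_pos"],s["width"],s["wrist_force"],s["torque"],Ro.from_rotvec(s["tcp_rot"]).as_matrix()[:,1])
E
```

```text
[ 0.55530331 -0.27019483  0.15222066] 0.19676394295105232 [-0.0182207  -0.21604725 -4.06493959] [-0.00011962 -0.01531551  0.01722436] [ 2.75382679e-01 -9.61334545e-01 -5.22388736e-04]
```

View pics/g5.png

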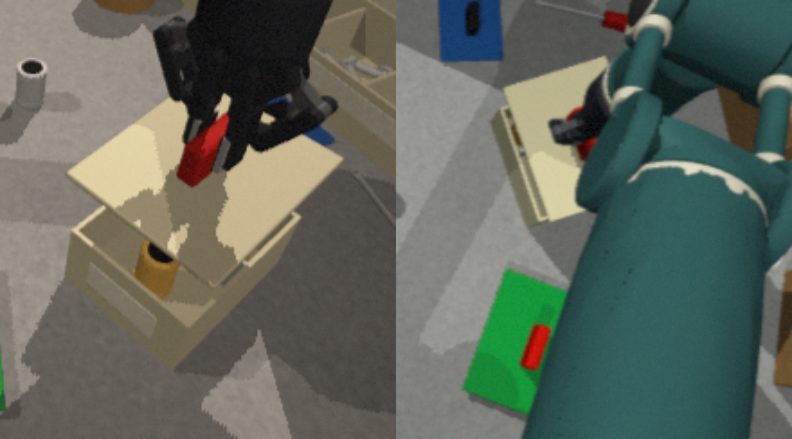

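The lid is level and parallel to the box, and the coupling shows below it at (155,265). I'll measure the lid plate's centre before lowering.

```bash
python3 - <<'E'
from h import *
b,d=grab("side");W=world("side",d);Z=W[...,2];hsv=cv2.cvtColor(b,cv2.COLOR_RGB2HSV)
v,u=np.mgrid[:384,:512]
m=(u>315)&(u<475)&(v>185)&(v<305)&(Z>.138)&(Z<.152)&(hsv[...,0]>18)&(hsv[...,0]<35)&(hsv[...,1]>35)
n,l,st,_=cv2.connectedComponentsWithStats(m.astype(np.uint8));m=l==1+np.argmax(st[1:,4])
P=W[m];print(m.sum(),cv2.minAreaRect(P[:,:2].astype(np.float32)))
A=np.c_[P[:,:2]-[.555,-.271],np.ones(len(P))];print(np.linalg.lstsq(A,P[:,2],rcond=None)[0])
E
```

```text
7085 ((0.5538671016693115, -0.2703569233417511), (0.1765325963497162, 0.13561885058879852), 16.01222038269043)
[0.00134733 0.00219685 0.14594178]
```

Request:
move_arm(
  deltas=[
    [[0,0,0],[0.015,-0.01,-0.2],1],
    [[0,0,0],[0.015,-0.01,-0.4],1],
    [[0,0,0],[0.015,-0.01,-0.55],1],
    [[0,0,0],[0.015,-0.01,-0.63],1],
    [[0,0,0],[0.015,-0.01,-0.67],1],
    [[0,0,0],[0.015,-0.01,-0.69],1],
    [[0,0,0],[0.015,-0.01,-0.695],1],
    [[0,0,0],[0.015,-0.01,-0.695],1],
  ],
)

```text
time: 18.92
tool_pos: [0.5573, -0.2725, 0.0835]
tcp_rot: [3.11, 0.436, 0.002]
wrist_force: [-1.0, -0.1, -2.9]
width: 0.202
```

Request:
move_arm(
  deltas=[
    [[0,0,0],[0,0,-0.01],1],
    [[0,0,0],[0,0,-0.01],1],
    [[0,0,0],[0,0,-0.01],-0.2],
    [[0,0,0],[0,0,-0.01],-0.2],
    [[0,0,0],[0,0,-0.01],-0.2],
    [[0,0,0],[0,0,-0.01],-0.2],
    [[0,0,0],[0,0,-0.01],-0.2],
    [[0,0,0],[0,0,-0.01],-0.2],
  ],
)

```text
time: 19.92
tool_pos: [0.5568, -0.2722, 0.0817]
tcp_rot: [-3.111, -0.436, 0.0]
wrist_force: [0.5, -0.1, -0.2]
width: 0.599
```

Request:
move_arm(
  deltas=[
    [[0,0,0],[0,0,0.3],-0.2],
    [[0,0,0],[0,0,0.7],-0.2],
    [[0,0,0],[0,0,1],-0.2],
    [[0,0,0],[0,0,1],-0.2],
  ],
)

```text
time: 20.42
tool_pos: [0.559, -0.2733, 0.1855]
tcp_rot: [3.107, 0.435, 0.009]
wrist_force: [0.2, -0.4, -0.1]
width: 0.6
```

Request:
move_arm(
  deltas=[
    [[0,0,0],[0,1,0.3],-0.2],
    [[0,0,0],[0,1,0.3],-0.2],
    [[0,0,0],[0,1,0.3],-0.2],
  ],
)

```text
time: 20.8
tool_pos: [0.5567, -0.1698, 0.2115]
tcp_rot: [-3.11, -0.441, -0.0]
wrist_force: [0.7, -0.8, -0.2]
width: 0.601
```

Request:
move_arm(
  deltas=[
    [[0,0,0],[0,1,0],-0.2],
    [[0,0,0],[0,1,0],-0.2],
    [[0,0,0],[0,1,0],-0.2],
  ],
)

```text
time: 21.18
tool_pos: [0.556, -0.0708, 0.2101]
tcp_rot: [-3.11, -0.44, 0.004]
wrist_force: [0.5, -0.8, -0.5]
width: 0.601
```

```bash
python3 - <<'E'
from h import *
v,u=np.mgrid[:384,:512]
for n,r in (("side",(300,470,200,360)),("top",(325,425,85,205))):
    b,d=grab(n);W=world(n,d);Z=W[...,2]
    m=(u>r[0])&(u<r[1])&(v>r[2])&(v<r[3])&(Z>.0715)&(Z<.084)
    k,l,st,_=cv2.connectedComponentsWithStats(m.astype(np.uint8));m=l==1+np.argmax(st[1:,4])
    P=W[m];print(n,m.sum(),cv2.minAreaRect(P[:,:2].astype(np.float32)))
    A=np.c_[P[:,:2]-[.5556,-.2715],np.ones(len(P))];print(np.linalg.lstsq(A,P[:,2],rcond=None)[0])
    save("f_%s.png"%n,b)
    if n=="top":
        m=(abs(u-264)<14)&(abs(v-152)<14)&(Z>.042)&(Z<.06);print("steel",cv2.minEnclosingCircle(W[m][:,:2].astype(np.float32)) if m.any() else "hidden")
    else:
        m=(abs(u-298)<15)&(abs(v-182)<15)&(Z>.042)&(Z<.06);print("steel",cv2.minEnclosingCircle(W[m][:,:2].astype(np.float32)) if m.any() else "hidden")
E
```

```text
side 7844 ((0.5563477277755737, -0.2721690535545349), (0.17717738449573517, 0.13644620776176453), 15.956807136535645)
[0.00152301 0.0017784  0.07717101]
steel ((0.5479015111923218, -0.01269789133220911), 0.018109163269400597)
top 1667 ((0.5652923583984375, -0.30169713497161865), (0.17604084312915802, 0.07880154997110367), 15.36993408203125)
[-0.00062178  0.00368165  0.07606672]
steel ((0.5499622821807861, -0.004044476896524429), 0.013827218674123287)
```

View pics/f_side.png

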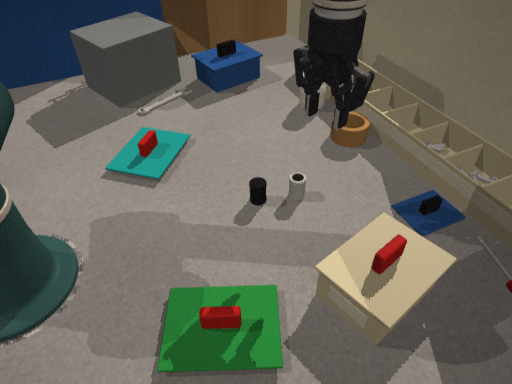

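The side view shows the cream lid flat on the box at (387,265). Its centre is within 1 mm of the box's, the plate top is at 76–77 mm, and the tilt is about 0.002 rad. The steel coupling at (298,187) has not moved, and the gripper is clear of everything.

```bash
python3 -c "
from workcell import order;print(order.finish_job())"
```

```text
the job is handed in; nothing more can be done
None
```

The brass coupling is in the empty compartment of the cream box, and the cream lid is closed on it. I handed the job in at about 21 s of the 54 s allowed; no verdict was reported.

- **Brass coupling:** it stood upright in the compartment, with its top 54 mm above the bench. That was checked before the lid went on and again by eye during lowering.
- **Lid:** the last side-camera check put its centre within 1 mm of the box's, with yaw 16.0° against the box's 15.9°. The plate top is at 76–77 mm, so its underside is at about 70–71 mm, and the tilt is about 0.002 rad.
- **Steel coupling:** the side camera found it within about 1–2 mm of its starting position.
- **Checks that disagreed:** the final top-camera readings of the lid outline and the steel coupling were off. I put this down to the arm hiding part of both, so I relied on the side camera. The top-camera plate height (76 mm) and tilt (under 0.004 rad) did agree.

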